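# Load the sample vessels onto the heater row in carrier order

### The job

Move the four lidded sample vessels from the blue carrier onto the four single-place heaters in front of it, one on each, keeping their order: the vessel that is leftmost in the carrier as seen from the robot goes on the leftmost heater, and so on to the rightmost. Keep the vessels upright and set each down flat on the seat inside the rim rather than dropping it; leave the beaker and the reagent jar where they are.

Things in the scene. Friction and masses are not known exactly. Their poses are not given: they have to be found in the camera images.
- vessel_round: Steel vessel, upright cylinder 40 mm dia. x 70 mm, with a black lid grip 14 mm high on top: a broad round lid boss, 32 mm across. 0.25 kg. Origin: centre of underside. The 4 vessels start in a straight row, 78 mm apart, in any order, in collars (5 mm high, 49 mm inside) on a fixed blue plate 75 x 340 x 12 mm with 34 mm high bows at its ends. Grip the cylinder from above.
- vessel_square: Steel vessel, upright cylinder 40 mm dia. x 70 mm, with a black lid grip 14 mm high on top: a square lid boss, 22 x 22 mm. 0.25 kg. Origin: centre of underside. The 4 vessels start in a straight row, 78 mm apart, in any order, in collars (5 mm high, 49 mm inside) on a fixed blue plate 75 x 340 x 12 mm with 34 mm high bows at its ends. Grip the cylinder from above.
- vessel_bar: Steel vessel, upright cylinder 40 mm dia. x 70 mm, with a black lid grip 14 mm high on top: a narrow bar handle, 37 x 8 mm, along its own x. 0.25 kg. Origin: centre of underside. The 4 vessels start in a straight row, 78 mm apart, in any order, in collars (5 mm high, 49 mm inside) on a fixed blue plate 75 x 340 x 12 mm with 34 mm high bows at its ends. Grip the cylinder from above.
- vessel_knob: Steel vessel, upright cylinder 40 mm dia. x 70 mm, with a black lid grip 14 mm high on top: a small round pin knob, 12 mm across. 0.25 kg. Origin: centre of underside. The 4 vessels start in a straight row, 78 mm apart, in any order, in collars (5 mm high, 49 mm inside) on a fixed blue plate 75 x 340 x 12 mm with 34 mm high bows at its ends. Grip the cylinder from above.
- heater_p: One of 4 identical fixed heaters: grey block 62 x 62 x 30 mm, on top a dark round seat inside a rim (58 mm inside, 5 mm high). Origin: centre of the block's underside; seat 30 mm above it; front with knob faces -x. They stand in an uneven row about 78 mm apart, 130-155 mm nearer the robot than the vessels' row; the letters stand in a different order each time.
- heater_q: One of 4 identical fixed heaters: grey block 62 x 62 x 30 mm, on top a dark round seat inside a rim (58 mm inside, 5 mm high). Origin: centre of the block's underside; seat 30 mm above it; front with knob faces -x. They stand in an uneven row about 78 mm apart, 130-155 mm nearer the robot than the vessels' row; the letters stand in a different order each time.
- heater_r: One of 4 identical fixed heaters: grey block 62 x 62 x 30 mm, on top a dark round seat inside a rim (58 mm inside, 5 mm high). Origin: centre of the block's underside; seat 30 mm above it; front with knob faces -x. They stand in an uneven row about 78 mm apart, 130-155 mm nearer the robot than the vessels' row; the letters stand in a different order each time.
- heater_s: One of 4 identical fixed heaters: grey block 62 x 62 x 30 mm, on top a dark round seat inside a rim (58 mm inside, 5 mm high). Origin: centre of the block's underside; seat 30 mm above it; front with knob faces -x. They stand in an uneven row about 78 mm apart, 130-155 mm nearer the robot than the vessels' row; the letters stand in a different order each time.
- beaker: Bystander: white open beaker, 68 mm in diameter, 85 mm high, loose, beyond one end of the rows. Origin: centre of its underside. Not part of the job.
- reagent_jar: Bystander: brown closed reagent jar, 60 mm in diameter, 100 mm high, loose, beyond one end of the rows. Origin: centre of its underside. Not part of the job.

How it is judged:
At the end, for the whole second after the job is handed in: Each vessel stands on the heater that has the same place in its row (left to right) as the vessel had in the carrier: within 11 mm of the heater's centre (anywhere inside the rim), its underside on the seat 30 mm above the bench (27 to 33.5 mm), upright within 0.06 rad, and at rest (horizontal distance between vessel_round and heater_p below 0.011 m and z of vessel_round in the frame of heater_p between 0.027 and 0.0335 m and angle between each of vessel_round, vessel_square, vessel_bar, vessel_knob's own z axis and vertical below 0.06 rad and linear speed of each of vessel_round, vessel_square, vessel_bar, vessel_knob below 0.02 m/s and angular speed of each of vessel_round, vessel_square, vessel_bar, vessel_knob below 0.2 rad/s and horizontal distance between vessel_square and heater_q below 0.011 m and z of vessel_square in the frame of heater_q between 0.027 and 0.0335 m and horizontal distance between vessel_bar and heater_r below 0.011 m and z of vessel_bar in the frame of heater_r between 0.027 and 0.0335 m and horizontal distance between vessel_knob and heater_s below 0.011 m and z of vessel_knob in the frame of heater_s between 0.027 and 0.0335 m); the robot touches nothing.
It fails at once if a vessel is tipped by more than about 30 degrees (angle between any of vessel_round, vessel_square, vessel_bar, vessel_knob's own z axis and vertical above 0.52 rad).
It fails at once if a vessel is dropped or knocked flying (moves faster than 0.55 m/s while no finger touches it: a fall of 15 mm) ((linear speed of vessel_round above 0.55 m/s and contact force between the fingers and vessel_round below 0.05 N) or (linear speed of vessel_square above 0.55 m/s and contact force between the fingers and vessel_square below 0.05 N) or (linear speed of vessel_bar above 0.55 m/s and contact force between the fingers and vessel_bar below 0.05 N) or (linear speed of vessel_knob above 0.55 m/s and contact force between the fingers and vessel_knob below 0.05 N)).
It fails at once if the beaker or the reagent jar is shifted by more than 20 mm or tipped (distance of any of beaker, reagent_jar from where it was at the start of the episode above 0.02 m or angle between any of beaker, reagent_jar's own z axis and vertical above 0.3 rad).
It also fails if it takes over 99 s, if anything falls off the work surface, if the arm or the gripper's body presses on something with over 40 N, if the wrist force passes 120 N, or if a joint passes its speed limit or range.

### The arm

A 6-joint arm with a two-finger parallel gripper is mounted at the origin on the work surface. World frame = base frame: x ahead of the robot, y to its left, z up, the work surface at z = 0. Lengths are in m, angles in rad, forces in N, time in s.
With the tool pointing down it reaches from about 0.425 to 1.125 m from the base axis. Payload 14.9 kg.
Tool frame: the origin (TCP) lies on the centre line of the jaws, within the pads' length; the fingertips stand 14 mm ahead of it and the grasp point (between the pads) lies 5 mm behind it; z points along the fingers, y is the line along which they close (so a half turn about z gives the same grasp; the last joint's range is limited). The gripper opens to 91 mm and grips with 3 to 60 N. Pads are 32 mm wide; open, the fingers measure 118 mm over their backs; the gripper's body (76 mm by 178 mm) begins 60 mm behind the grasp point.
Start: joints at [-0.033, 0.379, 1.734, -0, 1.028, -0.033], TCP at [0.7, -0, 0.228] pointing down, gripper open.
Joint ranges: [-2.77, 2.77], [-0.74, 2.19], [0, 2.66], [-1.06, 4.2], [0.31, 2.87], [-3.08, 3.08]. Speed limits (rad/s): [1.89, 1.89, 2.39, 3.14, 3.14, 3.14].

### API

Orientations are given as a unit quaternion [w, x, y, z].
In Python, from station import status, viewer, order, models gives the robot as it stands.
- The arm moves only by the shell command python3 -m pendant 'ROWS' [FORCE]. ROWS is a JSON object whose one key "increments" holds a list of rows, each a list of 7 numbers: the finger opening in cm, from 0 to 9.12, then the shift along the tool's x, y, z in cm, then the turn, a rotation vector about the tool's x, y, z in rad. In form: {"increments": [[claw, dx, dy, dz, ax, ay, az], ...]}. A call has 1 to 10 rows; each row shifts and turns the commanded pose from where the row before left it, along the tool's axes as they then stand; what a row does not reach is not made up. A row lasts 1/10 s, in which the tool goes at most 50 mm and 8.59 degrees, less where a joint would pass 70% of its speed; a pose out of reach is approached as far as the arm can. A call with a gripper value outside its range is refused whole. The fingers move at their own pace and stop on an object; FORCE is the grip in N (left out, the last holds). Time passes only in rows, so rows that do not move let the fingers close. It gives the time, the measured TCP pose, the force, the opening and the grip force at its end, in the units of the state.
- status.read_state(): the state, without advancing time (a new reading comes with each control period).
- viewer.get_image(name): name is "scene" or "side" or "wrist"; returns the picture (420x560x3 uint8, red, green, blue); there is no depth.
- viewer.camera_info(name): a dict with "K" (3x3 intrinsics, pixels), "extrinsics" (4x4, takes a point from camera to world coordinates). Camera axes: x right, y down, z forward; pixel columns grow to the right and rows downward; lengths in m; the calibration is good to about 2 mm. The wrist camera is an equidistant fisheye: a pixel r from the principal point sees the ray r / f radians off the axis. A picture is of the moment at which its call begins: read the wrist's pose just before it. camera_info takes no time and is no camera call; for the wrist camera it gives the pose at the moment of the call.
- order.close_job(): hands the job in; it is judged then, once.
Trained networks look in the newest picture that a camera, given by its name, has taken for a name from the list of things; names that differ only in an ending like _2 or _b are one class to them, and where a whole thing is asked for, a point or a joint stands for the part that bears it (a point fixed in the world has none). Each returns a list of dicts, best first, with "score" (0 to 1); they miss things now and then, are a little off and sometimes report something else, mostly with a low value. They report only what shows in the picture. A call takes as long as a camera call.
- models.boxes_of(query, camera): "rect" ([left, top, width, height] in pixels, round what is visible of it).
- models.outline_of(query, camera): "region" (420x560 bool, what is visible of it) and "rect" ([left, top, width, height] in pixels, round what is visible of it).
- models.mark_of(query, camera): "xy" ([column, row] in pixels: a listed point, or the origin of a listed thing).
The state is a dict: "clock": time; "joint_pos": joint angles; "joint_velocities": joint speeds; "joint_torque": joint torques, N m; "tcp_pos": TCP position; "eef_rot": TCP orientation; "contact_force": force on the tool from outside, world axes, zero at the start; "torque": the same for the moment, N m; "grip_width": finger opening in m; "finger_force": force on a finger pad.
Only numpy, scipy, OpenCV 4.12 (cv2) and the standard library are available. Lean on these libraries where they do the work, as an engineer would, in place of code of your own. Each camera call takes 0.05 s, during which the arm holds its last target. There are 200 camera calls.

## Working session

There is one attempt and no reset: what is moved stays moved. The work goes in short steps, Python scripts to look and compute and a shell command to move; the robot and the scene stay as the last step left them, time stands still between calls to the robot, and variables do not carry over. Pictures are saved under pics/ and viewed, at most 14 in all, crops included, and the job is handed in when it is done.

```bash
mkdir -p pics
python3 - <<'E'
from station import status, viewer, models
import cv2,numpy as np
s=status.read_state(); print(s['clock'],s['tcp_pos'],s['eef_rot'],s['grip_width'])
for c in ['scene','side','wrist']:
    im=viewer.get_image(c); cv2.imwrite(f'pics/{c}0.png',im[:,:,::-1])
    i=viewer.camera_info(c); print(c,np.round(i['K'],1).tolist(),np.round(i['extrinsics'],3).tolist())
    for q in ['vessel_round','vessel_square','vessel_bar','vessel_knob','heater_p','heater_q','heater_r','heater_s','beaker','reagent_jar']:
        print(q,[(np.round(d['xy']).tolist(),round(d['score'],2)) for d in models.mark_of(q,c)[:5]])
print(status.read_state()['clock'])
E
```

```text
0.0 [6.99626531e-01 3.51949292e-06 2.27293557e-01] [-3.99632588e-04  7.07115896e-01  7.07097457e-01 -3.68077409e-04] 0.09108030854567718
scene [[537.8, 0.0, 288.1], [0.0, 537.8, 208.1], [0.0, 0.0, 1.0]] [[-0.799, 0.455, -0.394, 1.015], [0.602, 0.6, -0.527, 0.638], [-0.003, -0.658, -0.753, 0.902], [0.0, 0.0, 0.0, 1.0]]
vessel_round [([208.0, 180.0], 0.93)]
vessel_square [([224.0, 198.0], 0.82), ([279.0, 174.0], 0.27)]
vessel_bar []
vessel_knob [([248.0, 217.0], 0.7)]
heater_p [([300.0, 189.0], 0.98), ([252.0, 156.0], 0.83), ([279.0, 171.0], 0.66), ([236.0, 137.0], 0.47)]
heater_q [([300.0, 189.0], 0.98), ([252.0, 156.0], 0.83), ([279.0, 171.0], 0.66), ([236.0, 137.0], 0.47)]
heater_r [([300.0, 189.0], 0.98), ([252.0, 156.0], 0.83), ([279.0, 171.0], 0.66), ([236.0, 137.0], 0.47)]
heater_s [([300.0, 189.0], 0.98), ([252.0, 156.0], 0.83), ([279.0, 171.0], 0.66), ([236.0, 137.0], 0.47)]
beaker [([296.0, 258.0], 0.72)]
reagent_jar [([165.0, 132.0], 0.85)]
side [[416.0, 0.0, 282.3], [0.0, 416.0, 212.3], [0.0, 0.0, 1.0]] [[0.999, -0.033, 0.036, 0.53], [-0.048, -0.803, 0.594, -0.565], [0.009,
[... 735 characters left out ...]
]
beaker [([299.0, 189.0], 0.75)]
reagent_jar [([328.0, 398.0], 0.69)]
wrist [[325.2, 0.0, 284.2], [0.0, 325.2, 213.6], [0.0, 0.0, 1.0]] [[1.0, 0.0, 0.0, 0.699], [0.0, -0.971, -0.239, 0.068], [-0.0, 0.239, -0.971, 0.384], [0.0, 0.0, 0.0, 1.0]]
vessel_round [([241.0, 321.0], 0.95), ([210.0, 94.0], 0.19)]
vessel_square [([242.0, 265.0], 0.72)]
vessel_bar []
vessel_knob [([227.0, 205.0], 0.87)]
heater_p [([121.0, 211.0], 0.86), ([134.0, 268.0], 0.54)]
heater_q [([121.0, 211.0], 0.86), ([134.0, 268.0], 0.54)]
heater_r [([121.0, 211.0], 0.86), ([134.0, 268.0], 0.54)]
heater_s [([121.0, 211.0], 0.86), ([134.0, 268.0], 0.54)]
beaker [([244.0, 324.0], 0.7), ([211.0, 95.0], 0.64)]
reagent_jar []
1.65
```

View pics/scene0.png

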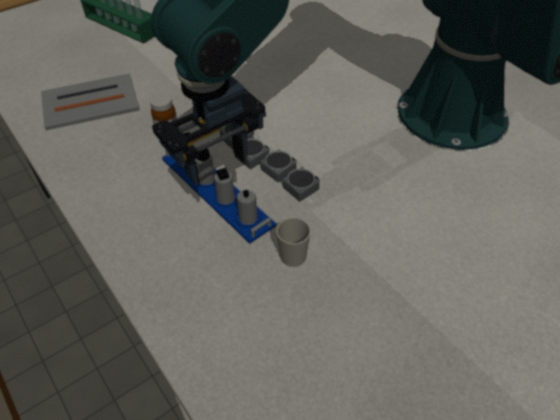

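View pics/side0.png

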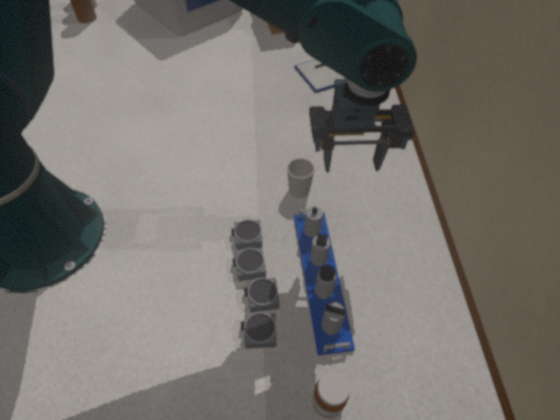

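View pics/wrist0.png

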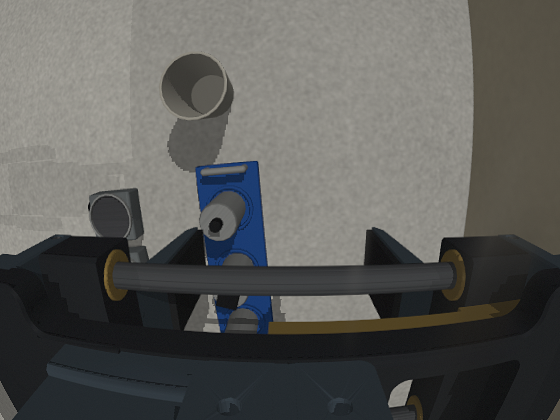

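The scene camera shows three vessels at (248,205), (225,185) and (205,170), with the fourth hidden by the gripper. The side view shows all four, from the left (+y): knob (313,220), square (320,248), round (326,282), bar (334,318). The heaters are at (247,235), (249,264), (262,293) and (259,328). The wrist view shows the knob vessel, one heater and the beaker. I'll triangulate next.

```bash
cat > h.py <<'E'
from station import status, viewer, models
import cv2,numpy as np
from scipy.spatial.transform import Rotation as R
def ray(c,xy,info=None):
    i=info or viewer.camera_info(c); K=np.array(i['K']);E=np.array(i['extrinsics'])
    u=(np.array(xy)-K[:2,2])/K[0,0]
    if c=='wrist':
        t=np.linalg.norm(u); d=np.r_[u/t*np.sin(t),np.cos(t)]
    else: d=np.r_[u,1]
    d=E[:3,:3]@d; return E[:3,3],d/np.linalg.norm(d)
def atz(c,xy,z,info=None):
    o,d=ray(c,xy,info); return o+d*(z-o[2])/d[2]
def tri(rays):
    A=sum(np.eye(3)-np.outer(d,d) for o,d in rays); b=sum((np.eye(3)-np.outer(d,d))@o for o,d in rays)
    p=np.linalg.solve(A,b); return p,[np.linalg.norm(np.cross(p-o,d)) for o,d in rays]
def proj(c,p):
    i=viewer.camera_info(c);E=np.linalg.inv(np.array(i['extrinsics']));q=E[:3,:3]@p+E[:3,3];K=np.array(i['K'])
    if c=='wrist':
        r=np.hypot(q[0],q[1]);return K[:2,2]+K[0,0]*np.arctan2(r,q[2])*q[:2]/r
    return K[:2,2]+K[0,0]*q[:2]/q[2]
E
python3 - <<'E'
from h import *
M={}
for c in ['scene','side']:
    viewer.get_image(c)
    for q in ['vessel_round','vessel_square','vessel_bar','vessel_knob','heater_p','beaker','reagent_jar']:
        M[c,q]=[(d['xy'],d['score']) for d in models.mark_of(q,c)]
for q in ['vessel_round','vessel_square','vessel_bar','vessel_knob','beaker','reagent_jar']:
    for c in ['scene','side']:
        if M[c,q]: print(q,c,np.round(atz(c,M[c,q][0][0],.012 if 'v' in q else 0),3))
    if M['scene',q] and M['side',q]:
        p,e=tri([ray(c,M[c,q][0][0]) for c in ['scene','side']]);print('  tri',p.round(4),np.round(e,4))
for c in ['scene','side']:
    for xy,s in M[c,'heater_p']: print(c,round(s,2),atz(c,xy,0).round(3))
for a,_ in M['side','heater_p'][:4]:
    for b,_ in M['scene','heater_p']:
        p,e=tri([ray('side',a),ray('scene',b)])
        if max(e)<.006: print('heater tri',p.round(4),np.round(e,4))
E
```

```text
vessel_round scene [ 0.646 -0.165  0.012]
vessel_round side [ 0.638 -0.173  0.012]
  tri [ 0.6413 -0.1702  0.0049] [0.0023 0.0023]
vessel_square scene [ 0.648 -0.089  0.012]
vessel_square side [ 0.637 -0.095  0.012]
  tri [ 0.6413 -0.0928  0.0062] [0.0039 0.0039]
vessel_bar scene [ 0.502 -0.09   0.012]
vessel_bar side [ 0.651 -0.25   0.012]
  tri [ 0.5694 -0.1754 -0.034 ] [0.1042 0.1042]
vessel_knob scene [ 0.633 -0.017  0.012]
vessel_knob side [ 0.633 -0.023  0.012]
  tri [ 0.6326 -0.02    0.0077] [0.0011 0.0011]
beaker side [0.61  0.124 0.   ]
reagent_jar scene [ 0.628 -0.392  0.   ]
reagent_jar side [ 0.636 -0.392  0.   ]
  tri [ 0.632  -0.3908  0.0023] [0.0037 0.0037]
scene 0.91 [ 0.483 -0.023  0.   ]
scene 0.74 [ 0.512 -0.185  0.   ]
scene 0.57 [ 0.495 -0.272 -0.   ]
side 0.96 [ 0.502 -0.257  0.   ]
side 0.94 [ 0.49  -0.103  0.   ]
side 0.78 [ 0.481 -0.018  0.   ]
side 0.74 [ 0.511 -0.173  0.   ]
side 0.16 [0.605 0.114 0.   ]
heater tri [ 0.5019 -0.261   0.011 ] [0.001 0.001]
heater tri [ 0.4827 -0.0208  0.0024] [0.0016 0.0016]
heater tri [ 0.5137 -0.1778  0.0072] [0.0022 0.0022]
```

```bash
python3 -m pendant '{"increments":[[9.1,-3,-2.2,-1.2,0,0,0],[9.1,-3,-2.2,-1.2,0,0,0],[9.1,-3,-2.2,-1.2,0,0,0],[9.1,-3,-2.2,-1.2,0,0,0],[9.1,-3,-2.2,-1.2,0,0,0],[9.1,-3,-2.2,-1.2,0,0,0],[9.1,0,0,0,0,0,0],[9.1,0,0,0,0,0,0]]}'
cat > look.py <<'E'
from h import *
import sys,pickle
n=sys.argv[1]; out={}
for c in sys.argv[2:]:
    i=viewer.camera_info(c); im=viewer.get_image(c); cv2.imwrite(f'pics/{c}{n}.png',im[:,:,::-1])
    out[c]=(i,{q:[(np.array(d['xy']),d['score']) for d in models.mark_of(q,c)] for q in ['vessel_round','vessel_square','vessel_bar','vessel_knob','heater_p']})
    for q,l in out[c][1].items():
        for xy,s in l: print(c,q,round(s,2),np.round(xy),atz(c,xy,.012 if 'v' in q else 0,i).round(4))
pickle.dump(out,open(f'm{n}.pkl','wb'))
E
python3 look.py 1 wrist
python3 -m pendant '{"increments":[[9.1,-3,0,0,0,0,0],[9.1,-3,0,0,0,0,0],[9.1,-3,0,0,0,0,0],[9.1,-3,0,0,0,0,0],[9.1,0,0,0,0,0,0],[9.1,0,0,0,0,0,0]]}'
python3 look.py 2 wrist
```

```text
clock: 3.25
tcp_pos: [0.5679, -0.1805, 0.3003]
eef_rot: [0.0, 0.708, 0.707, 0.0]
contact_force: [0.1, -0.7, -0.3]
grip_width: 0.0914
finger_force: 0.0
wrist vessel_round 0.58 [339. 181.] [ 0.644  -0.1753  0.012 ]
wrist vessel_square 0.61 [342. 118.] [ 0.6458 -0.0882  0.012 ]
wrist vessel_bar 0.6 [338. 233.] [ 0.6459 -0.2513  0.012 ]
wrist vessel_knob 0.83 [332.  68.] [ 0.6323 -0.0181  0.012 ]
wrist heater_p 0.97 [226. 132.] [ 0.4866 -0.1079  0.    ]
wrist heater_p 0.88 [224.  72.] [ 0.4834 -0.021   0.    ]
wrist heater_p 0.76 [244. 232.] [ 0.5089 -0.2526  0.    ]
wrist heater_p 0.56 [247. 181.] [ 0.5143 -0.1781  0.    ]
clock: 4.15
tcp_pos: [0.568, -0.2999, 0.2994]
eef_rot: [-0.0, 0.707, 0.707, -0.0]
contact_force: [0.5, -0.4, 0.1]
grip_width: 0.091
finger_force: 0.0
wrist vessel_round 0.9 [338.  93.] [ 0.6404 -0.1724  0.012 ]
wrist vessel_square 0.94 [341.  34.] [ 0.6453 -0.0877  0.012 ]
wrist vessel_bar 0.58 [342. 149.] [ 0.6464 -0.2498  0.012 ]
wrist heater_p 0.83 [246. 152.] [ 0.5134 -0.2551  0.    ]
wrist heater_p 0.57 [229.  47.] [ 0.4891 -0.1032  0.    ]
wrist heater_p 0.56 [243.  98.] [ 0.51   -0.1791  0.    ]
```

View pics/wrist1.png

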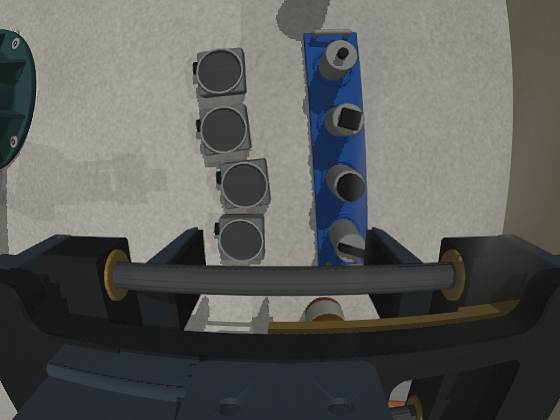

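View pics/wrist2.png

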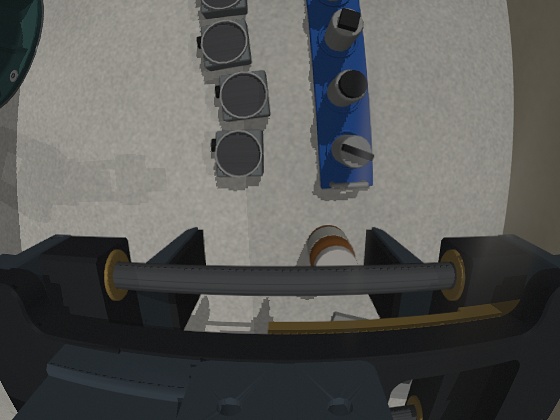

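wrist1 shows all four heater seats at about (221,71), (224,130), (245,185) and (241,240). The lids are at knob (343,53), square (349,119), round (350,185) and bar (351,244). wrist2 repeats the lower ones at (224,43), (242,96) and (239,153), with round (350,84) and bar (357,152). I'll segment the seats and lids and triangulate them.

```bash
cat > seg.py <<'E'
from h import *
import pickle
S={1:{'h1':(221,71),'h2':(224,130),'h3':(245,185),'h4':(241,240),'knob':(343,53),'square':(349,119),'round':(350,185)},
   2:{'h2':(224,43),'h3':(242,96),'h4':(239,153),'square':(349,19),'round':(350,84),'bar':(357,152)}}
res={}
for n in S:
    info=pickle.load(open(f'm{n}.pkl','rb'))['wrist'][0]
    g=cv2.GaussianBlur(cv2.cvtColor(cv2.imread(f'pics/wrist{n}.png'),cv2.COLOR_BGR2GRAY),(3,3),0)
    for k,p in S[n].items():
        m=np.zeros((422,562),np.uint8); t=8
        _,_,m,r=cv2.floodFill(g.copy(),m,p,255,t,t,cv2.FLOODFILL_FIXED_RANGE|4|cv2.FLOODFILL_MASK_ONLY)
        c=max(cv2.findContours(m[1:-1,1:-1],0,1)[0],key=cv2.contourArea); c=cv2.convexHull(c)
        e=cv2.fitEllipse(c) if len(c)>4 else None
        mo=cv2.moments(c); ctr=np.array(e[0]) if k[0]=='h' else np.array([mo['m10'],mo['m01']])/mo['m00']
        z=.030 if k[0]=='h' else .098
        res.setdefault(k,{})[n]=(ctr,info)
        print(n,k,g[p[1],p[0]],r,np.round(ctr,1),np.round(e[1],1) if e else 0,atz('wrist',ctr,z,info).round(4))
for k,v in res.items():
    if len(v)==2:
        p,e=tri([ray('wrist',c,i) for c,i in v.values()]); print(k,p.round(4),np.round(e,4))
E
python3 seg.py
```

```text
1 h1 59 (199, 53, 42, 38) [219.1  71. ] [37.7 42.1] [ 0.4822 -0.0252  0.03  ]
1 h2 59 (203, 109, 42, 42) [223.1 129.2] [41.  41.7] [ 0.4874 -0.1039  0.03  ]
1 h3 58 (224, 164, 41, 42) [244.2 184.3] [40.6 41.9] [ 0.5142 -0.1778  0.03  ]
1 h4 58 (221, 222, 40, 37) [240.7 239.8] [36.7 40.2] [ 0.507  -0.2554  0.03  ]
1 knob 31 (338, 49, 10, 9) [342.9  52.5] [8.3 9.9] [ 0.6326 -0.0179  0.098 ]
1 square 28 (339, 109, 18, 21) [348. 119.] [19.6 23.7] [ 0.6379 -0.0939  0.098 ]
1 round 31 (338, 174, 16, 27) [346.5 187.2] [17.4 27.1] [ 0.6379 -0.1707  0.098 ]
2 h2 55 (204, 24, 41, 37) [223.4  41.7] [37.1 42. ] [ 0.4871 -0.1036  0.03  ]
2 h3 55 (222, 75, 43, 41) [243.1  94.5] [40.8 43. ] [ 0.5139 -0.1779  0.03  ]
2 h4 56 (217, 132, 43, 43) [238.3 153. ] [42.2 42.2] [ 0.507  -0.2551  0.03  ]
2 square 31 (339, 8, 21, 21) [349.1  17.9] [19.2 24.1] [ 0.6401 -0.0942  0.098 ]
2 round 29 (340, 70, 22, 28) [351.4  83.3] [23.6 27.3] [ 0.6412 -0.1727  0.098 ]
2 bar 44 (353, 148, 7, 8) [356.1 151.9] [ 6.2 10.9] [ 0.6473 -0.2496  0.098 ]
h2 [ 0.4874 -0.1039  0.0311] [0.0002 0.0002]
h3 [ 0.514  -0.1779  0.0295] [0.0002 0.0002]
h4 [ 0.5072 -0.2551  0.0311] [0. 0.]
square [ 0.6393 -0.0938  0.0967] [0.0011 0.0011]
round [ 0.6407 -0.1717  0.0922] [0.0016 0.0016]
```

Two-view heights match (seats at 30 mm, lid tops at 96 mm). Left-to-right order is knob, square, round, bar. I'll start with the bar vessel, going to H4.

```bash
python3 -m pendant '{"increments":[[9.1,1.7,2.7,3,0,0,0],[9.1,1.7,2.7,3,0,0,0],[9.1,1.6,2.6,3,0,0,0],[9.1,0,0,3,0,0,0],[9.1,0,0,3,0,0,0],[9.1,0,0,3,0,0,0],[9.1,0,0,3,0,0,0],[9.1,0,0,2,0,0,0],[9.1,0,0,1.1,0,0,0],[9.1,0,0,0,0,0,0]]}' 25
python3 -m pendant '{"increments":[[9.1,0,0,0,0,0,0],[3,0,0,0,0,0,0],[3,0,0,0,0,0,0],[3,0,0,0,0,0,0],[3,0,0,0,0,0,0],[3,0,0,0,0,0,0],[3,0,0,0,0,0,0],[3,0,0,0,0,0,0]]}' 25
```

```text
clock: 5.45
tcp_pos: [0.6475, -0.2497, 0.0579]
eef_rot: [-0.001, 0.707, 0.707, -0.0]
contact_force: [0.6, 0.2, 0.3]
grip_width: 0.0909
finger_force: 0.0
clock: 6.25
tcp_pos: [0.6483, -0.2501, 0.0591]
eef_rot: [0.0, 0.707, 0.707, 0.0]
contact_force: [1.1, -0.4, -0.4]
grip_width: 0.0397
finger_force: 25.0
```

```bash
python3 -m pendant '{"increments":[[3,0,0,-1,0,0,0],[3,0,0,-2,0,0,0],[3,0,0,-2,0,0,0],[3,0,0,-2,0,0,0],[3,-0.1,-2.8,0,0,0,0],[3,-0.1,-2.8,0,0,0,0],[3,-0.1,-2.8,0,0,0,0],[3,-0.1,-2.8,0,0,0,0],[3,-0.1,-2.8,0,0,0,0],[3,0,0,0,0,0,0]]}'
python3 -m pendant '{"increments":[[3,0,0,0,0,0,0],[3,0,0,2,0,0,0],[3,0,0,2,0,0,0],[3,0,0,0.7,0,0,0],[3,0,0,0.2,0,0,0],[3,0,0,0,0,0,0],[3,0,0,0,0,0,0]]}'
python3 look.py 3 side
```

```text
clock: 7.25
tcp_pos: [0.5054, -0.2549, 0.1303]
eef_rot: [-0.0, 0.707, 0.707, -0.0]
contact_force: [0.1, -0.6, -1.2]
grip_width: 0.0398
finger_force: 25.0
clock: 7.95
tcp_pos: [0.5087, -0.2553, 0.0808]
eef_rot: [0.001, 0.707, 0.707, 0.0]
contact_force: [-0.8, 0.1, -1.8]
grip_width: 0.0395
finger_force: 25.0
side vessel_round 0.77 [320. 291.] [ 0.6382 -0.1749  0.012 ]
side vessel_square 0.79 [317. 259.] [ 0.6381 -0.0966  0.012 ]
side vessel_bar 0.62 [260. 328.] [ 0.5068 -0.251   0.012 ]
side vessel_knob 0.75 [314. 231.] [ 0.6378 -0.0195  0.012 ]
side heater_p 0.72 [257. 332.] [ 0.5021 -0.2546  0.    ]
```

View pics/side3.png

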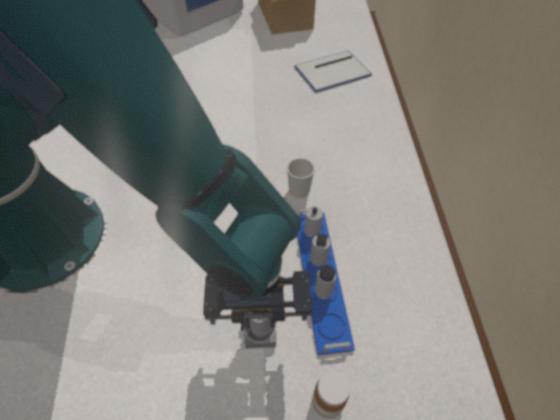

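The bar vessel is held over H4 at (260,325), and its collar at (331,327) is empty. I'll lower it until it touches.

```bash
python3 -m pendant '{"increments":[[3,0,0,0.2,0,0,0],[3,0,0,0,0,0,0],[3,0,0,0,0,0,0]]}' ; python3 -m pendant '{"increments":[[3,0,0,0.1,0,0,0],[3,0,0,0,0,0,0],[3,0,0,0,0,0,0]]}'
```

```text
clock: 8.55
tcp_pos: [0.5079, -0.255, 0.0778]
eef_rot: [-0.0, 0.707, 0.707, -0.0]
contact_force: [0.0, 0.2, -0.8]
grip_width: 0.0396
finger_force: 25.0
clock: 8.85
tcp_pos: [0.5081, -0.2551, 0.077]
eef_rot: [0.0, 0.707, 0.707, 0.0]
contact_force: [-0.2, 0.4, 1.0]
grip_width: 0.0397
finger_force: 25.0
```

```bash
python3 -m pendant '{"increments":[[3,0,0,0.1,0,0,0],[3,0,0,0,0,0,0],[3,0,0,0,0,0,0]]}'
```

```text
clock: 9.15
tcp_pos: [0.5085, -0.2552, 0.0767]
eef_rot: [0.0, 0.707, 0.707, 0.0]
contact_force: [-1.7, 2.4, 11.3]
grip_width: 0.0391
finger_force: 25.0
```

```bash
python3 -m pendant '{"increments":[[5,0,0,0,0,0,0],[9.1,0,0,0,0,0,0],[9.1,0,0,0,0,0,0],[9.1,0,0,0,0,0,0],[9.1,0,0,0,0,0,0],[9.1,0,0,-1,0,0,0],[9.1,0,0,-2,0,0,0],[9.1,0,0,-2,0,0,0],[9.1,0,0,-2,0,0,0],[9.1,0,0,0,0,0,0]]}'
python3 -m pendant '{"increments":[[9.1,1.7,2.7,0,0,0,0],[9.1,1.7,2.7,0,0,0,0],[9.1,1.7,2.7,0,0,0,0],[9.1,1.6,2.7,0,0,0,0],[9.1,1.6,2.7,0,0,0,0],[9.1,0,0,0,0,0,0],[9.1,0,0,0,0,0,0]]}'
python3 look.py 4 wrist
```

```text
clock: 10.15
tcp_pos: [0.5094, -0.2557, 0.149]
eef_rot: [0.002, 0.707, 0.707, 0.001]
contact_force: [0.8, 0.2, 0.8]
grip_width: 0.0912
finger_force: 0.0
clock: 10.85
tcp_pos: [0.6428, -0.1716, 0.1453]
eef_rot: [-0.0, 0.707, 0.707, -0.0]
contact_force: [0.4, -0.0, 0.0]
grip_width: 0.0909
finger_force: 0.0
wrist vessel_round 0.83 [287. 214.] [ 0.6448 -0.1752  0.012 ]
wrist vessel_square 0.79 [288. 119.] [ 0.6451 -0.0896  0.012 ]
wrist vessel_knob 0.57 [274.  38.] [ 0.6329 -0.0149  0.012 ]
wrist heater_p 0.76 [156. 216.] [ 0.512  -0.1811 -0.    ]
wrist heater_p 0.65 [131. 143.] [ 0.4895 -0.1062  0.    ]
wrist heater_p 0.65 [126.  66.] [ 0.4845 -0.0274  0.    ]
```

View pics/wrist4.png

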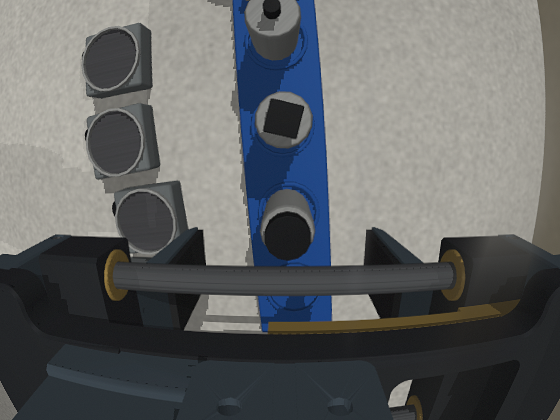

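The view shows round centred in the jaws at (288,235), square (284,118), knob (272,8), and seats at (113,60), (115,142) and (146,218). I'll use it to refine the positions.

Run:
```python
s=open('seg.py').read()
a=s.index('S={');b=s.index('res={}')
exec(s[:a]+"S={4:{'h1':(113,60),'h2':(115,142),'h3':(146,215),'knob':(272,8),'square':(284,118),'round':(288,235)}}\n"+s[b:].replace('.098','.096'))
```

```text
4 h1 63 (85, 32, 51, 56) [109.2  58.4] [47.5 58.5] [ 0.4814 -0.0246  0.03  ]
4 h2 66 (89, 114, 51, 59) [114.3 142.5] [51.3 58.8] [ 0.4871 -0.1044  0.03  ]
4 h3 62 (118, 192, 54, 59) [144.6 221.5] [53.2 60.5] [ 0.5131 -0.1786  0.03  ]
4 knob 35 (264, 0, 16, 15) [270.7   6. ] [14.  21.3] [ 0.6333 -0.0177  0.096 ]
4 square 33 (264, 100, 39, 38) [283.  118.4] [38.7 44.7] [ 0.6413 -0.0934  0.096 ]
4 round 26 (265, 212, 45, 48) [287.1 235.9] [45.2 47.6] [ 0.6441 -0.1699  0.096 ]
```

```bash
python3 -m pendant '{"increments":[[9.1,0,0,3,0,0,0],[9.1,0,0,3,0,0,0],[9.1,0,0,2,0,0,0],[9.1,0,0,0.8,0,0,0],[9.1,0,0,0,0,0,0],[3,0,0,0,0,0,0],[3,0,0,0,0,0,0],[3,0,0,0,0,0,0],[3,0,0,0,0,0,0],[3,0,0,0,0,0,0]]}'
python3 -m pendant '{"increments":[[3,0,0,0,0,0,0],[3,0,0,0,0,0,0],[3,0,0,-1,0,0,0],[3,0,0,-2,0,0,0],[3,0,0,-2,0,0,0],[3,0,0,-2,0,0,0],[3,0,0,0,0,0,0]]}'
```

```text
clock: 12.15
tcp_pos: [0.6432, -0.172, 0.0583]
eef_rot: [0.0, 0.707, 0.707, 0.0]
contact_force: [-0.5, -0.5, 0.3]
grip_width: 0.0537
finger_force: 0.0
clock: 12.85
tcp_pos: [0.6444, -0.1724, 0.131]
eef_rot: [0.002, 0.707, 0.707, 0.001]
contact_force: [0.6, -0.4, -2.0]
grip_width: 0.0394
finger_force: 25.0
```

```bash
python3 -m pendant '{"increments":[[3,-0.1,-2.6,0,0,0,0],[3,-0.1,-2.6,0,0,0,0],[3,-0.1,-2.6,0,0,0,0],[3,-0.1,-2.6,0,0,0,0],[3,-0.2,-2.6,0,0,0,0],[3,0,0,2,0,0,0],[3,0,0,2,0,0,0],[3,0,0,0.8,0,0,0],[3,0,0,0,0,0,0],[3,0,0,0,0,0,0]]}'
python3 -m pendant '{"increments":[[3,0,0,0.1,0,0,0],[3,0,0,0.1,0,0,0],[3,0,0,0,0,0,0],[3,0,0,0,0,0,0]]}'
python3 -m pendant '{"increments":[[3,0,0,0.1,0,0,0],[3,0,0,0,0,0,0],[3,0,0,0,0,0,0]]}'
```

```text
clock: 13.85
tcp_pos: [0.5132, -0.178, 0.0801]
eef_rot: [-0.0, 0.707, 0.707, -0.0]
contact_force: [-0.0, 0.6, -2.2]
grip_width: 0.0392
finger_force: 25.0
clock: 14.25
tcp_pos: [0.5131, -0.178, 0.0781]
eef_rot: [0.0, 0.707, 0.707, 0.0]
contact_force: [0.5, -0.7, -1.4]
grip_width: 0.0396
finger_force: 25.0
clock: 14.55
tcp_pos: [0.513, -0.178, 0.0769]
eef_rot: [-0.0, 0.707, 0.707, -0.0]
contact_force: [-0.5, 1.5, -1.3]
grip_width: 0.0397
finger_force: 25.0
```

```bash
python3 -m pendant '{"increments":[[3,0,0,0.1,0,0,0],[3,0,0,0,0,0,0],[3,0,0,0,0,0,0]]}'
```

```text
clock: 14.85
tcp_pos: [0.5131, -0.178, 0.076]
eef_rot: [0.0, 0.707, 0.707, 0.0]
contact_force: [1.4, 0.1, 0.5]
grip_width: 0.04
finger_force: 25.0
```

```bash
python3 -m pendant '{"increments":[[3,0,0,0.05,0,0,0],[3,0,0,0,0,0,0],[9.1,0,0,0,0,0,0],[9.1,0,0,0,0,0,0],[9.1,0,0,0,0,0,0],[9.1,0,0,0,0,0,0],[9.1,0,0,0,0,0,0],[9.1,0,0,-1,0,0,0],[9.1,0,0,-3,0,0,0],[9.1,0,0,-3,0,0,0]]}'
python3 -m pendant '{"increments":[[9.1,1.7,2.5,0,0,0,0],[9.1,1.7,2.5,0,0,0,0],[9.1,1.7,2.5,0,0,0,0],[9.1,1.7,2.5,0,0,0,0],[9.1,1.6,2.7,0,0,0,0],[9.1,0,0,0,0,0,0],[9.1,0,0,0,0,0,0]]}'
python3 look.py 5 side
```

```text
clock: 15.85
tcp_pos: [0.5126, -0.1779, 0.1465]
eef_rot: [-0.001, 0.707, 0.707, -0.0]
contact_force: [0.0, 0.3, 0.4]
grip_width: 0.0911
finger_force: 0.0
clock: 16.55
tcp_pos: [0.6401, -0.0937, 0.1458]
eef_rot: [0.0, 0.707, 0.707, -0.0]
contact_force: [-0.6, -0.6, 0.9]
grip_width: 0.0907
finger_force: 0.0
side vessel_round 0.86 [256. 290.] [ 0.5013 -0.1661  0.012 ]
side vessel_square 0.94 [316. 259.] [ 0.6368 -0.0966  0.012 ]
side vessel_bar 0.95 [260. 325.] [ 0.5084 -0.2444  0.012 ]
side vessel_knob 0.68 [261. 324.] [ 0.5102 -0.2434  0.012 ]
side vessel_knob 0.6 [315. 234.] [ 0.6403 -0.0278  0.012 ]
side heater_p 0.88 [248. 235.] [ 0.4837 -0.0185 -0.    ]
side heater_p 0.83 [261. 292.] [ 0.5101 -0.1675 -0.    ]
side heater_p 0.69 [259. 333.] [ 0.5061 -0.2563  0.    ]
side heater_p 0.66 [254. 266.] [ 0.4968 -0.1028  0.    ]
```

View pics/side5.png

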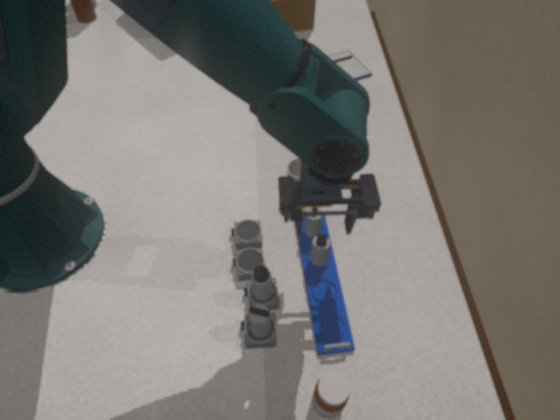

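Bar stands on H4 at (260,322) and round on H3 at (262,285), both upright inside the rims. The gripper is over the square vessel at (320,250).

```bash
python3 -m pendant '{"increments":[[9.1,0,0,3,0,0,0],[9.1,0,0,3,0,0,0],[9.1,0,0,2,0,0,0],[9.1,0,0,0.8,0,0,0],[3,0,0,0,0,0,0],[3,0,0,0,0,0,0],[3,0,0,0,0,0,0],[3,0,0,0,0,0,0],[3,0,0,0,0,0,0],[3,0,0,0,0,0,0]]}'
python3 -m pendant '{"increments":[[3,0,0,0,0,0,0],[3,0,0,0,0,0,0],[3,0,0,0,0,0,0],[3,0,0,-1,0,0,0],[3,0,0,-2,0,0,0],[3,0,0,-2,0,0,0],[3,0,0,-2,0,0,0],[3,0,0,0,0,0,0]]}'
```

```text
clock: 17.85
tcp_pos: [0.6402, -0.094, 0.0578]
eef_rot: [0.0, 0.707, 0.707, 0.0]
contact_force: [-0.1, -0.7, 0.3]
grip_width: 0.0458
finger_force: 0.0
clock: 18.65
tcp_pos: [0.6411, -0.0942, 0.13]
eef_rot: [0.001, 0.707, 0.707, 0.001]
contact_force: [0.5, 0.4, -3.9]
grip_width: 0.039
finger_force: 25.0
```

```bash
python3 -m pendant '{"increments":[[3,-0.2,-3,0,0,0,0],[3,-0.2,-3,0,0,0,0],[3,-0.2,-3.1,0,0,0,0],[3,-0.2,-3.1,0,0,0,0],[3,-0.2,-3.1,0,0,0,0],[3,0,0,2,0,0,0],[3,0,0,2,0,0,0],[3,0,0,0.8,0,0,0],[3,0,0,0.2,0,0,0],[3,0,0,0,0,0,0]]}'
python3 -m pendant '{"increments":[[3,0,0,0.1,0,0,0],[3,0,0,0,0,0,0],[3,0,0,0,0,0,0]]}'
python3 -m pendant '{"increments":[[3,0,0,0.1,0,0,0],[3,0,0,0,0,0,0],[3,0,0,0,0,0,0]]}'
```

```text
clock: 19.65
tcp_pos: [0.487, -0.104, 0.0773]
eef_rot: [-0.0, 0.707, 0.707, -0.0]
contact_force: [-0.2, 0.2, -3.0]
grip_width: 0.0391
finger_force: 25.0
clock: 19.95
tcp_pos: [0.4873, -0.1041, 0.0768]
eef_rot: [0.0, 0.707, 0.707, 0.0]
contact_force: [-0.5, -0.2, -2.5]
grip_width: 0.0396
finger_force: 25.0
clock: 20.25
tcp_pos: [0.4873, -0.1041, 0.0757]
eef_rot: [0.0, 0.707, 0.707, 0.0]
contact_force: [0.6, 0.6, 2.9]
grip_width: 0.0393
finger_force: 25.0
```

```bash
python3 -m pendant '{"increments":[[9.1,0,0,0,0,0,0],[9.1,0,0,0,0,0,0],[9.1,0,0,0,0,0,0],[9.1,0,0,0,0,0,0],[9.1,0,0,0,0,0,0],[9.1,0,0,-1,0,0,0],[9.1,0,0,-3,0,0,0],[9.1,0,0,-3,0,0,0],[9.1,1.7,2.9,0,0,0,0],[9.1,1.7,2.9,0,0,0,0]]}'
python3 -m pendant '{"increments":[[9.1,1.7,2.9,0,0,0,0],[9.1,1.7,2.9,0,0,0,0],[9.1,1.8,3,0,0,0,0],[9.1,0,0,0,0,0,0],[9.1,0,0,3,0,0,0],[9.1,0,0,3,0,0,0],[9.1,0,0,2,0,0,0],[9.1,0,0,0.8,0,0,0],[9.1,0,0,0,0,0,0],[3,0,0,0,0,0,0]]}'
python3 -m pendant '{"increments":[[3,0,0,0,0,0,0],[3,0,0,0,0,0,0],[3,0,0,0,0,0,0],[3,0,0,0,0,0,0],[3,0,0,0,0,0,0],[3,0,0,0,0,0,0],[3,0,0,0,0,0,0],[3,0,0,0,0,0,0]]}'
```

```text
clock: 21.25
tcp_pos: [0.5462, -0.0699, 0.1476]
eef_rot: [0.001, 0.708, 0.707, 0.001]
contact_force: [0.7, -0.1, 0.6]
grip_width: 0.0912
finger_force: 0.0
clock: 22.25
tcp_pos: [0.6335, -0.0182, 0.0586]
eef_rot: [0.0, 0.707, 0.707, 0.0]
contact_force: [0.3, 0.4, 1.0]
grip_width: 0.0856
finger_force: 0.0
clock: 23.05
tcp_pos: [0.6332, -0.018, 0.0575]
eef_rot: [0.0, 0.707, 0.707, 0.0]
contact_force: [1.3, -0.7, 1.5]
grip_width: 0.0393
finger_force: 25.0
```

```bash
python3 -m pendant '{"increments":[[3,0,0,-1,0,0,0],[3,0,0,-2,0,0,0],[3,0,0,-2,0,0,0],[3,0,0,-2,0,0,0],[3,-0.1,-3,0,0,0,0],[3,-0.1,-3,0,0,0,0],[3,-0.1,-3,0,0,0,0],[3,-0.2,-3,0,0,0,0],[3,-0.2,-3.1,0,0,0,0],[3,0,0,0,0,0,0]]}'
python3 -m pendant '{"increments":[[3,0,0,2,0,0,0],[3,0,0,2,0,0,0],[3,0,0,0.8,0,0,0],[3,0,0,0.2,0,0,0],[3,0,0,0,0,0,0],[3,0,0,0.1,0,0,0],[3,0,0,0,0,0,0],[3,0,0,0,0,0,0]]}'
python3 -m pendant '{"increments":[[3,0,0,0.1,0,0,0],[3,0,0,0,0,0,0],[3,0,0,0,0,0,0]]}'
```

```text
clock: 24.05
tcp_pos: [0.4779, -0.0249, 0.1271]
eef_rot: [-0.001, 0.707, 0.707, -0.001]
contact_force: [-0.4, 0.7, -3.3]
grip_width: 0.0395
finger_force: 25.0
clock: 24.85
tcp_pos: [0.4823, -0.025, 0.0769]
eef_rot: [0.0, 0.707, 0.707, 0.0]
contact_force: [-0.6, 0.3, -3.1]
grip_width: 0.0395
finger_force: 25.0
clock: 25.15
tcp_pos: [0.4822, -0.025, 0.0755]
eef_rot: [0.0, 0.707, 0.707, 0.0]
contact_force: [0.1, -0.2, -1.2]
grip_width: 0.0395
finger_force: 25.0
```

```bash
python3 -m pendant '{"increments":[[3,0,0,0.1,0,0,0],[3,0,0,0,0,0,0],[9.1,0,0,0,0,0,0],[9.1,0,0,0,0,0,0],[9.1,0,0,0,0,0,0],[9.1,0,0,0,0,0,0],[9.1,0,0,0,0,0,0],[9.1,0,0,-1,0,0,0],[9.1,0,0,-3,0,0,0],[9.1,0,0,-3,0,0,0]]}'
python3 -m pendant '{"increments":[[9.1,0,0,-3,0,0,0],[9.1,-3,1.5,-3,0,0,0],[9.1,-3,1.5,-3,0,0,0],[9.1,-3,1.5,-3,0,0,0],[9.1,-4,1.5,-3,0,0,0],[9.1,-4,1.5,0,0,0,0],[9.1,-4,1,0,0,0,0],[9.1,0,0,0,0,0,0],[9.1,0,0,0,0,0,0]]}'
python3 look.py 6 wrist side
```

```text
clock: 26.15
tcp_pos: [0.4816, -0.025, 0.1455]
eef_rot: [-0.001, 0.707, 0.707, -0.0]
contact_force: [0.0, -0.3, 0.3]
grip_width: 0.0907
finger_force: 0.0
clock: 27.05
tcp_pos: [0.5661, -0.2338, 0.2934]
eef_rot: [-0.0, 0.708, 0.707, -0.0]
contact_force: [-0.6, 0.9, -0.1]
grip_width: 0.091
finger_force: 0.0
wrist vessel_round 0.63 [243. 145.] [ 0.5104 -0.1793  0.012 ]
wrist vessel_round 0.17 [230.  92.] [ 0.4922 -0.1066  0.012 ]
wrist vessel_square 0.86 [225.  86.] [ 0.486  -0.0979  0.012 ]
wrist vessel_bar 0.56 [238. 205.] [ 0.5018 -0.2615  0.012 ]
wrist vessel_knob 0.6 [220.  31.] [ 0.4787 -0.0182  0.012 ]
wrist heater_p 0.95 [230.  94.] [ 0.4912 -0.1069  0.    ]
wrist heater_p 0.86 [224.  37.] [ 0.4813 -0.0229  0.    ]
wrist heater_p 0.73 [246. 144.] [ 0.5123 -0.1787  0.    ]
wrist heater_p 0.69 [248. 197.] [ 0.5141 -0.2532  0.    ]
side vessel_round 0.92 [259. 292.] [ 0.5068 -0.1713  0.012 ]
side vessel_square 0.64 [251. 259.] [ 0.4898 -0.0896  0.012 ]
side vessel_bar 0.67 [261. 327.] [ 0.5097 -0.2497  0.012 ]
side vessel_knob 0.33 [251. 258.] [ 0.4907 -0.088   0.012 ]
side heater_p 0.74 [264. 295.] [ 0.5164 -0.1736  0.    ]
side heater_p 0.74 [257. 333.] [ 0.5019 -0.2561  0.    ]
side heater_p 0.7 [252. 265.] [ 0.4916 -0.0983  0.    ]
side heater_p 0.4 [260. 325.] [ 0.5072 -0.2396  0.    ]
```

View pics/wrist6.png

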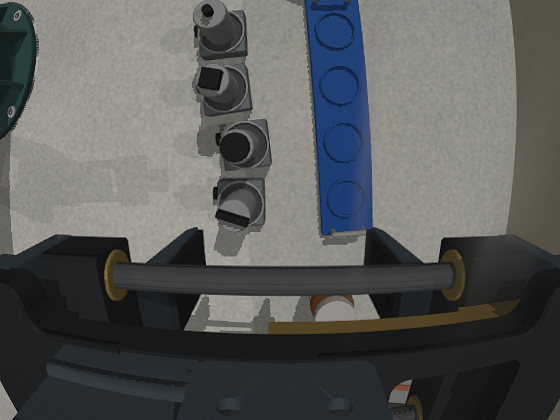

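View pics/side6.png

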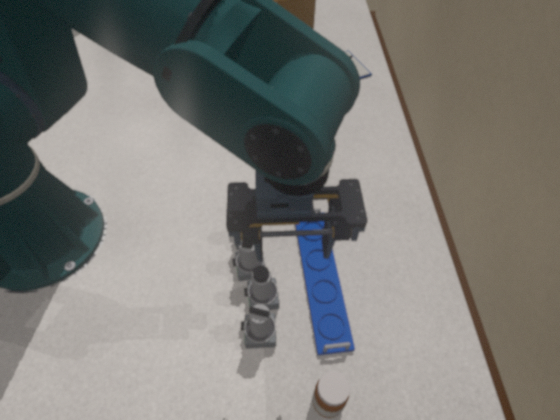

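The wrist view shows all four standing inside their rims: knob (208,11), square (210,78), round (236,147), bar (233,216). The carrier is empty. As a last check, I'll compare the lid tops, taken at 114 mm, with the seat centres, then hand in if they agree.

Run:
```python
from h import *
import pickle
i=pickle.load(open('m6.pkl','rb'))['wrist'][0]
ok=True
for p,h in zip([(208,11),(210,78),(236,147),(233,216)],[(.482,-.0248),(.487,-.104),(.5135,-.178),(.507,-.2552)]):
    d=atz('wrist',p,.114,i)[:2]-h; print((d*1000).round(1)); ok&=np.linalg.norm(d)<.007
if ok:
    from station import order; print(order.close_job())
```

```text
[ 2.6 -2.3]
[ 1.6 -0. ]
[2.1 0.1]
[3.4 3.7]
the job is handed in; nothing more can be done
None
```

All four vessels now stand upright on their heaters in the original order (knob, square, round, bar from the left), each measured within about 5 mm of its seat centre, and the job is handed in; no verdict came back.

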